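Dose washing-up liquid and open the push-and-turn cleaner jug

ROBOT

A 7-joint arm with a two-finger parallel gripper is mounted at the origin on the work surface. World frame = base frame: x ahead of the robot, y to its left, z up, the work surface at z = 0. Lengths are in m, angles in rad, forces in N, time in s.
With the tool pointing down it reaches from about 0.4 to 0.85 m from the base axis. Payload 10.4 kg.
Tool frame: the origin (TCP) lies at the very end of the fingers, on their centre line; the grasp point (between the pads) lies 19 mm behind it (r.pinch_z is the distance from the TCP to the grasp point, in m); z points along the fingers, y is the line along which they close (so a half turn about z gives the same grasp; the last joint's range is limited). The gripper opens to 87 mm and grips with 3 to 60 N. Pads are 19 mm wide; open, the fingers measure 117 mm over their backs; the gripper's body (75 mm by 190 mm) begins 51 mm behind the grasp point.
Start: joints at [-1.28, 0.332, -0.065, 1.46, 0.022, 1.35, -0.088], TCP at [0.193, 0.595, 0.223] pointing down, gripper open.
Joint ranges: [-2.6, 2.6], [-0.5, 2.12], [-1.47, 1.34], [0.16, 2.42], [-1.27, 4.41], [0.06, 2.06], [-2.6, 2.6]. Speed limits (rad/s): [2.22, 2.22, 2.79, 2.79, 3.14, 3.14, 3.14].

INTERFACE

Orientations are given as a unit quaternion [x, y, z, w].
In Python, from bench import r, camera gives the robot as it stands. The module is installed in compiled form; this text tells all that it offers.
- The arm moves only by the shell command python3 -m pendant 'ROWS' [FORCE]. ROWS is JSON, a list of rows, each an object with "dp": the shift along the tool's x, y, z as a fraction of full scale, a list of three; "rotation": the turn, a rotation vector about the tool's x, y, z as a fraction of full scale, a list of three; "jaw": the opening, from 0 (shut) to 1 (fully open). A call has 1 to 8 rows; each row is the pose to reach, as a shift and turn from the pose commanded when the call began, along the tool's axes at that moment, turning the shorter way round; what a row does not reach only later rows make up. Full scale, the value 1, is 0.15 m for a shift and 2 pi rad for a turn. A row lasts 1/8 s, in which the tool goes at most 62.5 mm and 10.7 degrees, less where a joint would pass 70% of its speed; a pose out of reach is approached as far as the arm can. A call with a number of a shift or a turn outside -1 to 1 is refused whole. A call with a gripper value outside its range is refused whole. The fingers move at their own pace and stop on an object; FORCE is the grip in N (left out, the last holds). Time passes only in rows, so rows that repeat a pose let the fingers close. It gives the time, the measured TCP pose, the force, the opening and the grip force at its end, in the units of the state.
- r.read_state(): the state, without advancing time (a new reading comes with each control period).
- camera(name): name is "side" or "top" or "wrist"; returns a dict with "image" (400x640x3 uint8, red, green, blue), "z_map" (400x640 float32, m along the optical axis (not along the pixel's ray), 0 where there is no reading), "mtx" (3x3 intrinsics, pixels), "distortion" ([k1, k2, p1, p2, k3] as OpenCV has them; the pictures are not rectified), "T" (4x4, takes a point from camera to world coordinates). Camera axes: x right, y down, z forward; pixel columns grow to the right and rows downward; lengths in m; the calibration is good to about 2 mm. A picture is of the moment at which its call begins.
- r.close_job(): hands the job in; it is judged then, once.
The state is a dict: "time": time; "joint_positions": joint angles; "joint_vel": joint speeds; "joint_torque": joint torques, N m; "ee_pos": TCP position; "eef_rot": TCP orientation; "ft_force": force on the tool from outside, world axes, zero at the start; "torque": the same for the moment, N m; "width": finger opening in m; "grip_force": force on a finger pad.
Only numpy, scipy, OpenCV 4.12 (cv2) and the standard library are available. Lean on these libraries where they do the work, as an engineer would, in place of code of your own. Each camera call takes 0.05 s, during which the arm holds its last target. There are 200 camera calls.

TASK

The sticky steel mixing bowl is going to be soaked: press the head of the pump bottle all the way down and let it spring back up for a shot of washing-up liquid, then open the cleaner jug by pushing its safety cap down and, while it is down, twisting it anticlockwise until it is free. Lift the cap straight off and finish still holding it level in the gripper, a few centimetres above the mouth of the jug. Leave the mixing bowl under the spout and everything else on the worktop where it stands.

Things in the scene. Friction and masses are not known exactly. Their poses are not given: they have to be found in the camera images.
- dispenser: steel pump bottle of washing-up liquid, 68 mm across, fixed to the worktop in a round holder, with a black pump head on top; origin under its centre. Its thin spout, 77 mm long, points along its x axis over the mixing bowl.
- pump_top (a point): centre of the flat round top (34 mm across) of the pump head, 211 mm above the worktop when up; it moves with the head. The spout leaves the head 6 mm below this top, towards x.
- pump (a joint): travel of the pump head in m: 0 = up (sprung), 0.015 = fully down. It starts to move at about 3.5 N and is fully down at about 10 N; it springs back up when let go.
- jug: square white plastic cleaner jug, 96 mm wide; shoulders end 151 mm up, then a 40 mm neck. Origin under its centre, z up, x to the side of its loop handle (reaches 91 mm out and 152 mm up). It stands in a low steel holder screwed to the worktop (flanges 77 mm out along y) and can neither move nor turn.
- jug_mouth (a point): centre of the rim of the jug's neck, 177 mm above the worktop; axes as the jug's. It is 12 mm above the underside of the seated cap.
- cap: the jug's push-and-turn safety cap, ribbed round grey plastic, 60 mm across, 36 mm high, about 60 g; origin at the centre of its underside, z up. Grip it from above across its sides. Seated, its underside is 165 mm above the worktop, and its x axis agrees with the jug's.
- cap_top (a point): centre of the cap's top. A spring liner lifts the cap into three hooks on the neck. Push it down 6 to 7 mm (4 mm, 8 N, unhooks it; it stops at 9 mm, 14 N), keep it down and turn it anticlockwise from above (yaw grows) by about 1 rad: free to lift from 0.75, a stop at about 1.45. It will not turn clockwise, nor turn without the push, nor lift before the turn.
- steel_bowl: empty steel mixing bowl, 210 mm across, 92 mm high, 0.4 kg, loose, standing under the pump's spout; origin at the centre of its underside.
- pip_bowl: white ceramic bowl with pips, 124 mm across, 50 mm high; origin under its centre. Bystander.
- jar_a: glass jam jar with brass lid, 68 mm across, 91 mm high, near the jug; origin under its centre. Bystander.
- jar_b: a second such jam jar, near the pump bottle. Bystander.
- mandarin_a: mandarin, 64 mm across, 50 mm high, near the jug; origin under its centre. Bystander.
- mandarin_b: mandarin, 60 mm across, 47 mm high, near the pump bottle; origin under its centre. Bystander.
- vinegar: amber glass vinegar bottle with a small black screw cap, 68 mm across, 235 mm high, about 200 mm beyond the jug; origin under its centre. Bystander.
- dish_brush: wooden dish brush lying down, 218 mm long, 27 mm high, towards the right side of the worktop; origin under the middle of its length, x along it. Bystander.
There are look-alikes about, which are no part of the job. Of the things like the jug, leave any that is turquoise; of the rest the larger one is meant.

How it is judged:
On the way, in this order (a step that is already met when the one before it is completed fails the run):
1. the pump head is pressed all the way down (value of joint pump above 0.0125 m), for 0.05 s.
2. the pump head is let go and springs back up (value of joint pump below 0.002 m), for 0.1 s.
3. the safety cap is pushed down by 3 mm or more (z of cap in the frame of jug_mouth below -0.015 m), for 0.05 s.
4. the cap is twisted past 0.6 rad (35 degrees) before it is lifted (angle between the x axis of cap and the x axis of jug_mouth, either way round above 0.6 rad and z of cap in the frame of jug_mouth below -0.009 m), for 0.05 s.
At the end, for the whole second after the job is handed in: The gripper still holds the cap (finger force over 2 N), at rest and level within 15 degrees, over the jug's mouth within 30 mm sideways, its underside 10 to 120 mm above the rim of the neck; the pump head is up; the mixing bowl is within 30 mm of where it stood (z of cap in the frame of jug_mouth between 0.01 and 0.12 m and horizontal distance between cap and jug_mouth below 0.03 m and angle between cap's own z axis and vertical below 0.26 rad and contact force between the fingers and cap above 2 N and linear speed of cap below 0.03 m/s and value of joint pump below 0.002 m and distance of steel_bowl from where it was at the start of the episode below 0.03 m); the arm keeps its last pose, push and grip.
It fails at once if the mixing bowl is shifted by more than 30 mm (distance of steel_bowl from where it was at the start of the episode above 0.03 m).
It fails at once if one of the bystanders (pip bowl, jars, mandarins, vinegar, dish brush) is moved by more than 30 mm (distance of any of pip_bowl, jar_a, jar_b, mandarin_a, mandarin_b, vinegar, dish_brush from where it was at the start of the episode above 0.03 m).
It also fails if it takes over 43 s, if anything falls off the work surface, if the arm or the gripper's body presses on something with over 40 N, if the wrist force passes 120 N, or if a joint passes its speed limit or range.

## Working session

There is one attempt and no reset: what is moved stays moved. The work goes in short steps, Python scripts to look and compute and a shell command to move; the robot and the scene stay as the last step left them, time stands still between calls to the robot, and variables do not carry over. Pictures are saved under pics/ and viewed, at most 10 in all, crops included, and the job is handed in when it is done.

```bash
mkdir -p pics; cat > h.py <<'E'
import numpy as np,cv2,pickle
from bench import r,camera
def snap(n,f):
    c=camera(n); cv2.imwrite(f'pics/{f}.png',c['image'][:,:,::-1]); pickle.dump(c,open(f'pics/{f}.pkl','wb')); return c
def load(f): return pickle.load(open(f'pics/{f}.pkl','rb'))
def ray(c,uv):
    p=cv2.undistortPoints(np.array([[uv]],float),c['mtx'],np.array(c['distortion']))[0,0]
    T=np.array(c['T']); return T[:3,3],T[:3,:3]@np.array([p[0],p[1],1])
def plane(c,uv,z):
    o,d=ray(c,uv); return o+d*(z-o[2])/d[2]
def depth(c,uv):
    o,d=ray(c,uv); return o+d*float(c['z_map'][int(round(uv[1])),int(round(uv[0]))])
def tri(a,b):
    (o1,d1),(o2,d2)=a,b
    s=np.linalg.lstsq(np.c_[d1,-d2],o2-o1,rcond=None)[0]
    p,q=o1+d1*s[0],o2+d2*s[1]; return (p+q)/2,np.linalg.norm(p-q)
E
python3 - <<'E'
from h import *
for n in ['side','top','wrist']: c=snap(n,n+'0'); print(n,np.round(c['T'],3).tolist())
print(r.read_state(), r.pinch_z)
E
```

```text
side [[-0.832, -0.385, 0.4, -0.221], [-0.555, 0.551, -0.624, 1.023], [0.02, -0.74, -0.672, 1.336], [0.0, 0.0, 0.0, 1.0]]
top [[0.012, -0.989, 0.149, 0.286], [-1.0, -0.014, -0.012, -0.081], [0.014, -0.149, -0.989, 1.478], [0.0, 0.0, 0.0, 1.0]]
wrist [[0.308, 0.91, 0.277, 0.118], [0.951, -0.294, -0.092, 0.619], [-0.002, 0.292, -0.956, 0.384], [0.0, 0.0, 0.0, 1.0]]
{'time': 0.15, 'joint_positions': array([-1.27960326,  0.33272346, -0.06468063,  1.46073408,  0.02163334,
        1.34992383, -0.08848417]), 'joint_vel': array([-0.00100026, -0.00255257,  0.00081963, -0.00148607, -0.00049923,
       -0.00125736,  0.00083143]), 'joint_torque': array([ 9.91085180e-04, -6.23633695e+01,  2.47672806e-02, -3.90141284e+01,
       -6.12801081e-02,  3.72703210e-02,  7.11882171e-05]), 'ee_pos': array([0.19284961, 0.59419317, 0.22194554]), 'eef_rot': array([ 1.56242997e-01,  9.87718496e-01, -5.44739654e-04, -4.24286324e-05]), 'ft_force': array([ 0.14467396,  0.3487235 , -1.01018733]), 'torque': array([ 0.00791792, -0.03737582, -0.0372962 ]), 'grip_force': 0.0, 'width': 0.08691098102910261} 0.0187
```

View pics/top0.png

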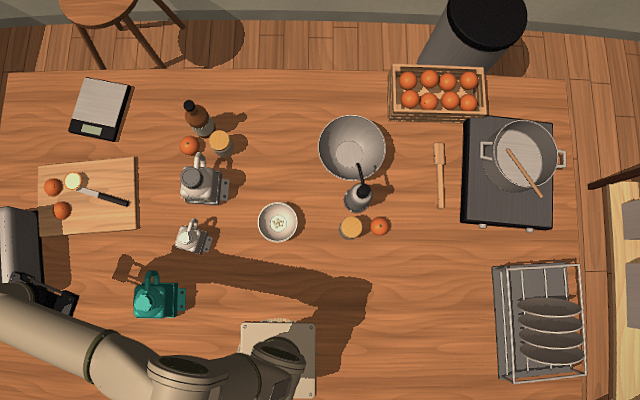

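View pics/side0.png

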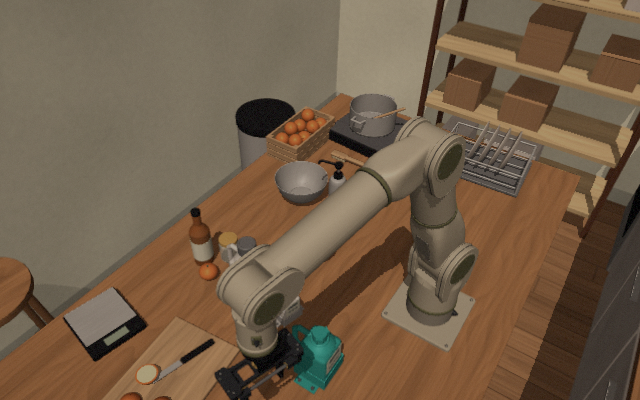

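The top view shows three jugs: the larger white one with the grey cap at about (192,178), a small white one at (188,236), and a turquoise one at (150,295). I choose the one at (192,178). The pump head is at about (363,189) with its spout running towards (358,168). In the side view the pump head is near (338,168) and the jug cap near (247,244). Next I'll measure these and check the choice in a crop.

```bash
python3 - <<'E'
from h import *
t=load('top0'); s=load('side0')
a=cv2.resize(t['image'][140:260,165:245],None,fx=5,fy=5,interpolation=cv2.INTER_CUBIC)[:600]
b=cv2.resize(t['image'][140:240,330:400],None,fx=5,fy=5,interpolation=cv2.INTER_CUBIC)
b=np.vstack([b,np.zeros((100,350,3),np.uint8)])
cv2.imwrite('pics/cropt.png',np.hstack([a,b])[:,:,::-1])
a=cv2.resize(s['image'][225:325,210:310],None,fx=4,fy=4,interpolation=cv2.INTER_CUBIC)
b=cv2.resize(s['image'][130:230,300:400],None,fx=4,fy=4,interpolation=cv2.INTER_CUBIC)
cv2.imwrite('pics/crops.png',np.hstack([a,b])[:,:,::-1])
def world(c):
    h,w=c['z_map'].shape; u,v=np.meshgrid(np.arange(w),np.arange(h))
    p=cv2.undistortPoints(np.stack([u,v],-1).reshape(-1,1,2).astype(float),c['mtx'],np.array(c['distortion'])).reshape(h,w,2)
    z=c['z_map'][...,None]; P=np.concatenate([p*z,z],-1); return P@np.array(c['T'])[:3,:3].T+np.array(c['T'])[:3,3]
for n,c,rois in [('top',t,[(165,245,150,215),(335,395,170,215)]),('side',s,[(215,275,230,275),(318,360,150,200)])]:
    W=world(c)
    for k,(u0,u1,v0,v1) in enumerate(rois):
        sub=W[v0:v1,u0:u1]; lo,hi=[(.192,.21),(.200,.222)][k]
        m=(sub[...,2]>lo)&(sub[...,2]<hi)&(c['z_map'][v0:v1,u0:u1]>0)
        nl,lab,st,ce=cv2.connectedComponentsWithStats(m.astype(np.uint8))
        for i in range(1,nl):
            if st[i,4]>8:
                q=sub[lab==i]; (cx,cy),rad=cv2.minEnclosingCircle(q[:,:2].astype(np.float32)); print(n,k,st[i,4],'px',ce[i]+[u0,v0],'mean',q.mean(0).round(4),'circ',round(cx,4),round(cy,4),round(rad,4),'zmed',np.median(q[:,2]).round(4))
E
```

```text
top 0 363 px [190.2892562  176.94490358] mean [0.5318 0.2434 0.2   ] circ 0.5325 0.2439 0.0308 zmed 0.2001
top 1 168 px [363.51190476 185.64285714] mean [ 0.5121 -0.2415  0.2106] circ 0.5218 -0.2391 0.038 zmed 0.2108
side 0 232 px [246.15517241 243.03448276] mean [0.5317 0.2472 0.1996] circ 0.5342 0.2465 0.0316 zmed 0.1995
side 1 98 px [333.67346939 163.09183673] mean [ 0.5194 -0.2356  0.2093] circ 0.5301 -0.234 0.0466 zmed 0.2089
```

View pics/cropt.png

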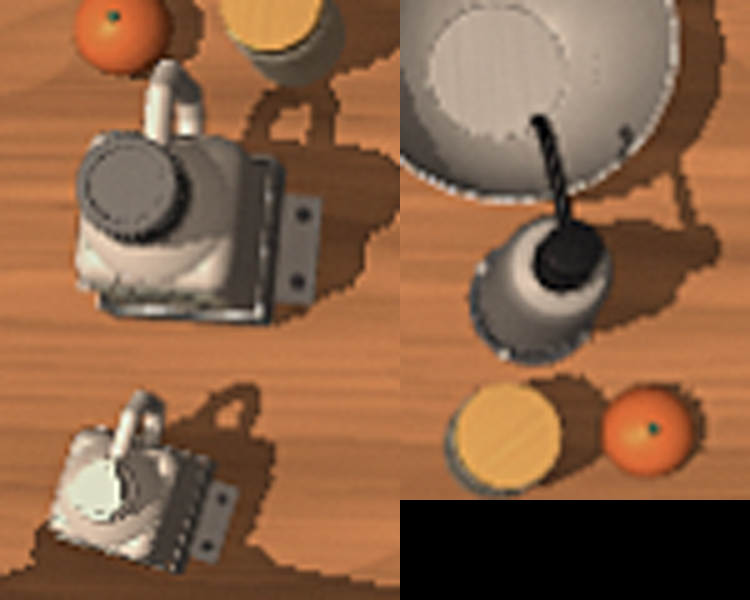

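View pics/crops.png

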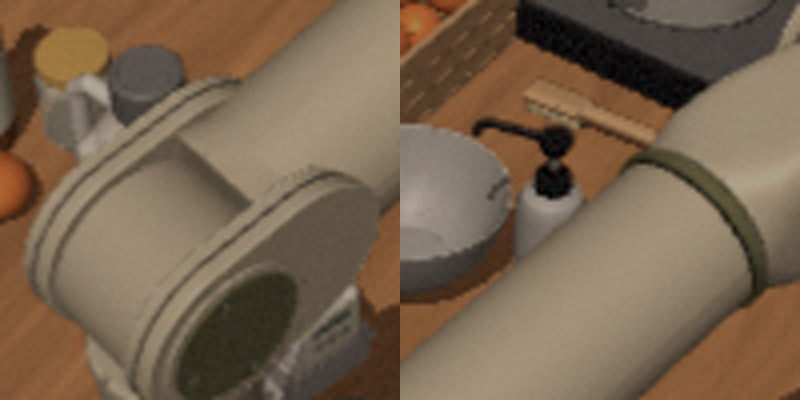

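The crop confirms the choice: large white jug, grey ribbed cap with its centre at crop (130,187), depth height 0.200, radius 0.031. Its handle points roughly along world +x. The pump head is at crop (569,255), which is top-view (363.8,191) and side-view (339,165). Next I triangulate both and work out the first leg.

```bash
cat >> h.py <<'E'
from scipy.spatial.transform import Rotation as R
def go(p,dyaw=0):
    s=r.read_state(); Rt=R.from_quat(s['eef_rot']); d=np.array(p)-s['ee_pos']
    print('t',round(s['time'],2),'tcp',s['ee_pos'].round(4),'q',s['joint_positions'].round(2),'yaw',np.degrees(np.arctan2(*Rt.as_matrix()[1::-1,0])).round(1),'F',s['ft_force'].round(1),'tilt',Rt.as_matrix()[:,2].round(4))
    print('dp',(Rt.inv().apply(d)/.15).round(3),'rotz',round(-np.radians(dyaw)/2/np.pi,3))
E
python3 - <<'E'
from h import *
t=load('top0'); s=load('side0')
print(tri(ray(t,(363.8,191)),ray(s,(339.2,165))), plane(t,(363.8,191),.211),plane(s,(339.2,165),.211))
print(tri(ray(t,(165+130/5,140+187/5)),ray(s,(210+147/4,225+70/4))),plane(t,(191,177.4),.201))
print('handle tip',plane(t,(165+168/5,140+68/5),.14),'flange',plane(t,(165+302/5,140+255/5),.0),'spout tip',plane(t,(330+140/5,140+120/5),.2))
go([.26,.50,.32])
E
```

```text
(array([ 0.49867166, -0.24261447,  0.20511953]), np.float64(0.0015698674259566102)) [ 0.49697621 -0.24219274  0.211     ] [ 0.49567626 -0.23578073  0.211     ]
(array([0.53208922, 0.24260887, 0.19717297]), np.float64(0.0022376300879812243)) [0.53033837 0.241082   0.201     ]
handle tip [0.61408815 0.23764332 0.14      ] flange [0.52554242 0.17724917 0.        ] spout tip [ 0.57561915 -0.22762998  0.2       ]
t 0.15 tcp [0.1928 0.5942 0.2219] q [-1.28  0.33 -0.06  1.46  0.02  1.35 -0.09] yaw 162.0 F [ 0.1  0.3 -1. ] tilt [-3.0e-04 -1.1e-03 -1.0e+00]
dp [-0.62  -0.46  -0.653] rotz -0.0
```

```bash
python3 -m pendant '[{"dp":[-0.2,-0.1,-0.4],"rotation":[0,0,0.03],"jaw":0},{"dp":[-0.6,-0.45,-0.7],"rotation":[0,0,0.06],"jaw":0},{"dp":[-0.9,-0.9,-0.7],"rotation":[0,0,0.09],"jaw":0},{"dp":[-1,-1,-0.7],"rotation":[0,0,0.12],"jaw":0},{"dp":[-1,-1,-0.7],"rotation":[0,0,0.12],"jaw":0}]' 20; python3 -c "
from h import *
go([.42,.28,.32]);go([.48,.1,.32])"
```

```text
time: 0.78
ee_pos: [0.292, 0.4019, 0.3289]
eef_rot: [0.513, 0.859, 0.001, 0.0]
ft_force: [0.7, 1.6, -0.1]
width: 0.0448
grip_force: 0.0
t 0.78 tcp [0.292  0.4019 0.3289] q [-1.14  0.01  0.11  1.62 -0.    1.52 -0.54] yaw 118.3 F [ 0.7  1.6 -0.1] tilt [ 0.0014  0.0016 -1.    ]
dp [-1.121  0.366  0.059] rotz -0.0
t 0.78 tcp [0.292  0.4019 0.3289] q [-1.14  0.01  0.11  1.62 -0.    1.52 -0.54] yaw 118.3 F [ 0.7  1.6 -0.1] tilt [ 0.0014  0.0016 -1.    ]
dp [-2.367  0.149  0.058] rotz -0.0
```

```bash
python3 -m pendant '[{"dp":[-0.3,0.1,0],"rotation":[0,0,0.02],"jaw":0},{"dp":[-0.7,0.2,0],"rotation":[0,0,0.04],"jaw":0},{"dp":[-1,0.3,0],"rotation":[0,0,0.06],"jaw":0},{"dp":[-1,0.3,0],"rotation":[0,0,0.06],"jaw":0}]'; python3 -c "
from h import *
go([.48,.1,.32]);go([.498,-.241,.30])"
```

```text
time: 1.27
ee_pos: [0.4033, 0.2932, 0.3274]
eef_rot: [0.664, 0.748, -0.0, 0.0]
ft_force: [-0.7, 0.7, -0.5]
width: 0.0059
grip_force: 0.0
t 1.27 tcp [0.4033 0.2932 0.3274] q [-0.99  0.    0.27  1.62 -0.    1.51 -0.6 ] yaw 96.9 F [-0.7  0.7 -0.5] tilt [ 4.e-04 -7.e-04 -1.e+00]
dp [-1.34   0.354  0.05 ] rotz -0.0
t 1.27 tcp [0.4033 0.2932 0.3274] q [-0.99  0.    0.27  1.62 -0.    1.51 -0.6 ] yaw 96.9 F [-0.7  0.7 -0.5] tilt [ 4.e-04 -7.e-04 -1.e+00]
dp [-3.611  0.202  0.185] rotz -0.0
```

```bash
python3 -m pendant '[{"dp":[-0.4,0.05,0],"rotation":[0,0,0],"jaw":0},{"dp":[-0.8,0.1,0],"rotation":[0,0,0],"jaw":0},{"dp":[-1,0.1,0],"rotation":[0,0,0],"jaw":0}]'
python3 -m pendant '[{"dp":[-0.4,0.05,0],"rotation":[0,0,0],"jaw":0},{"dp":[-0.8,0.1,0],"rotation":[0,0,0],"jaw":0},{"dp":[-1,0.1,0],"rotation":[0,0,0],"jaw":0}]'
python3 -m pendant '[{"dp":[-0.4,0.05,0],"rotation":[0,0,0],"jaw":0},{"dp":[-0.8,0.1,0],"rotation":[0,0,0],"jaw":0},{"dp":[-1,0.1,0],"rotation":[0,0,0],"jaw":0},{"dp":[-1,0.1,0],"rotation":[0,0,0],"jaw":0}]'; python3 -c "
from h import *
go([.498,-.241,.26]);snap('wrist','w1');snap('side','s1')"
```

```text
time: 1.65
ee_pos: [0.435, 0.1471, 0.3275]
eef_rot: [0.661, 0.75, 0.0, -0.0]
ft_force: [0.1, 1.4, -0.2]
width: 0.0007
grip_force: 0.0
time: 2.02
ee_pos: [0.4688, 0.0002, 0.3276]
eef_rot: [0.661, 0.75, 0.0, 0.0]
ft_force: [0.4, 0.3, 0.1]
width: 0.0002
grip_force: 0.0
time: 2.52
ee_pos: [0.5024, -0.146, 0.3272]
eef_rot: [0.662, 0.75, -0.001, 0.0]
ft_force: [-0.0, 0.4, 0.5]
width: 0.0002
grip_force: 0.0
t 2.52 tcp [ 0.5024 -0.146   0.3272] q [-0.56  0.06  0.8   1.59 -0.04  1.51  0.37] yaw 97.2 F [-0.   0.4  0.5] tilt [-7.e-04 -9.e-04 -1.e+00]
dp [-0.625 -0.107  0.449] rotz -0.0
```

View pics/w1.png

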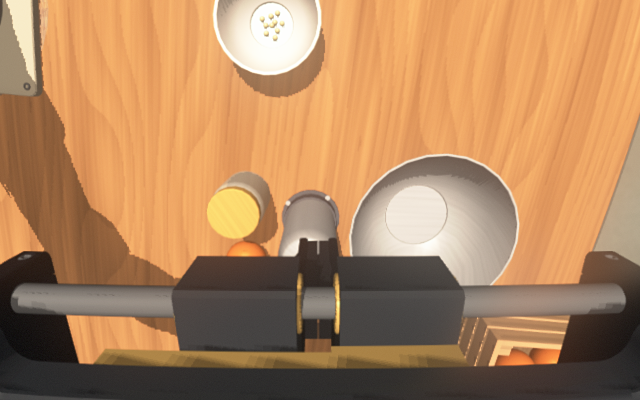

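The wrist picture shows the pump bottle body at about (310,215), the mixing bowl at (435,225) and a jar at (233,213). The fingers hide the pump head, so I refine its position from the top picture by opening away the spout.

```bash
python3 - <<'E'
from h import *
for f,(u0,u1,v0,v1) in [('top0',(335,395,170,215)),('side0',(318,360,150,200)),('s1',(318,360,150,200))]:
    c=load(f); k=8
    g=cv2.resize(cv2.cvtColor(c['image'],cv2.COLOR_RGB2GRAY)[v0:v1,u0:u1],None,fx=k,fy=k,interpolation=cv2.INTER_CUBIC)
    m=(g<55).astype(np.uint8); rr=int(k*(4 if f=='top0' else 2.8)); m=cv2.morphologyEx(m,cv2.MORPH_OPEN,cv2.getStructuringElement(cv2.MORPH_ELLIPSE,(2*rr+1,)*2))
    n,l,st,ce=cv2.connectedComponentsWithStats(m)
    for i in range(1,n):
        uv=(ce[i]+.5)/k-.5+[u0,v0]; print(f,uv.round(1),(st[i,2:]/k).round(1),plane(c,uv,.205).round(4))
E
```

```text
top0 [363.4 190.8] [  14.2   14.1 1179.2] [ 0.4987 -0.2418  0.205 ]
side0 [357.7 150.8] [ 4.1  3.1 81.6] [ 0.4881 -0.3568  0.205 ]
side0 [338.4 165. ] [  8.9   8.5 456.1] [ 0.502 -0.241  0.205]
side0 [337.8 175. ] [  9.1   8.  478.1] [ 0.4731 -0.1902  0.205 ]
side0 [319.7 196. ] [  5.    7.4 249.8] [ 0.4637 -0.0594  0.205 ]
s1 [324.6 150.7] [  5.9   2.9 106.1] [ 0.5909 -0.285   0.205 ]
s1 [357.7 150.8] [ 4.1  3.1 81.9] [ 0.4881 -0.3568  0.205 ]
s1 [336.6 169.1] [  15.    19.2 1580.1] [ 0.4947 -0.2168  0.205 ]
s1 [354.7 174.1] [ 11.2  11.6 633.4] [ 0.4262 -0.2295  0.205 ]
```

Both views put the pump head at (0.500, -0.2415), agreeing to about 3 mm. I'll move over it.

```bash
python3 -m pendant '[{"dp":[-0.4,-0.08,0.1],"rotation":[0,0,0],"jaw":0},{"dp":[-0.63,-0.095,0.3],"rotation":[0,0,0],"jaw":0},{"dp":[-0.63,-0.095,0.6],"rotation":[0,0,0],"jaw":0},{"dp":[-0.63,-0.095,0.6],"rotation":[0,0,0],"jaw":0},{"dp":[-0.63,-0.095,0.6],"rotation":[0,0,0],"jaw":0}]' ; python3 -c "
from h import *
go([.500,-.2415,.21]);c=snap('top','t2')
s=snap('side','s2')
a=cv2.resize(c['image'][140:240,310:410],None,fx=4,fy=4);b=cv2.resize(s['image'][120:220,290:390],None,fx=4,fy=4)
cv2.imwrite('pics/c2.png',np.hstack([a,b])[:,:,::-1])"
```

```text
time: 3.25
ee_pos: [0.5011, -0.2391, 0.239]
eef_rot: [0.66, 0.751, 0.001, 0.0]
ft_force: [0.6, -0.4, 0.6]
width: 0.0003
grip_force: 0.0
t 3.25 tcp [ 0.5011 -0.2391  0.239 ] q [-0.4   0.21  0.89  1.66 -0.17  1.34  0.64] yaw 97.4 F [ 0.6 -0.4  0.6] tilt [ 1.4e-03  3.0e-04 -1.0e+00]
dp [-0.015 -0.01   0.194] rotz -0.0
```

View pics/c2.png

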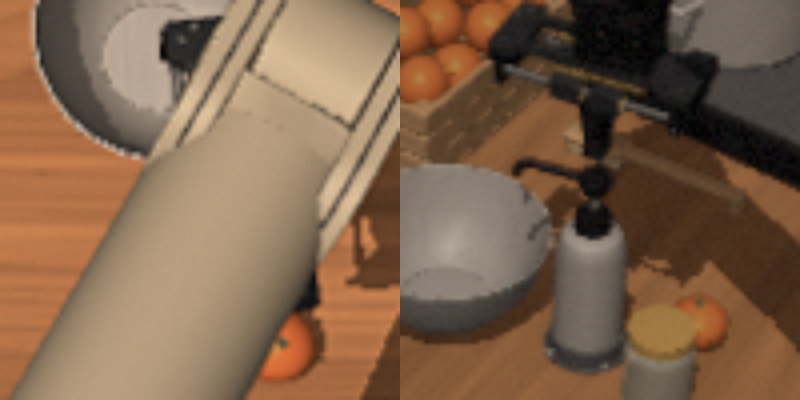

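In the side crop the closed fingertips, at crop (597,155), sit right above the pump head at (595,182). I'll press.

```bash
python3 -m pendant '[{"dp":[-0.015,-0.01,0.15],"rotation":[0,0,0],"jaw":0},{"dp":[-0.015,-0.01,0.2],"rotation":[0,0,0],"jaw":0},{"dp":[-0.015,-0.01,0.25],"rotation":[0,0,0],"jaw":0},{"dp":[-0.015,-0.01,0.28],"rotation":[0,0,0],"jaw":0},{"dp":[-0.015,-0.01,0.29],"rotation":[0,0,0],"jaw":0},{"dp":[-0.015,-0.01,0.29],"rotation":[0,0,0],"jaw":0}]'
```

```text
time: 4.1
ee_pos: [0.4992, -0.2427, 0.1964]
eef_rot: [0.661, 0.75, 0.001, 0.0]
ft_force: [-7.7, 4.5, 17.8]
width: 0.0004
grip_force: 9.0
```

Force is 18 N at 14.6 mm of travel, so the pump is fully down. I'll hold briefly, then release upward.

```bash
python3 -m pendant '[{"dp":[0,0,0.01],"rotation":[0,0,0],"jaw":0},{"dp":[0,0,0.01],"rotation":[0,0,0],"jaw":0},{"dp":[0,0,-0.1],"rotation":[0,0,0],"jaw":0},{"dp":[0,0,-0.35],"rotation":[0,0,0],"jaw":0},{"dp":[0,0,-0.7],"rotation":[0,0,0],"jaw":0},{"dp":[0,0,-0.9],"rotation":[0,0,0],"jaw":0},{"dp":[0,0,-0.9],"rotation":[0,0,0],"jaw":0}]'
python3 -c "
from h import *
c=snap('side','s3')
cv2.imwrite('pics/c3.png',cv2.resize(c['image'][120:220,290:390],None,fx=4,fy=4)[:,:,::-1])
go([.51,.1,.32])"
```

```text
time: 4.97
ee_pos: [0.4998, -0.2434, 0.3318]
eef_rot: [0.661, 0.75, 0.001, 0.002]
ft_force: [1.2, 0.4, -1.1]
width: 0.0002
grip_force: 0.0
t 5.03 tcp [ 0.4993 -0.243   0.3301] q [-0.41  0.17  0.91  1.51 -0.14  1.52  0.62] yaw 97.2 F [-0.4 -0.6 -0. ] tilt [ 2.2e-03 -2.0e-04 -1.0e+00]
dp [2.26  0.359 0.067] rotz -0.0
```

View pics/c3.png

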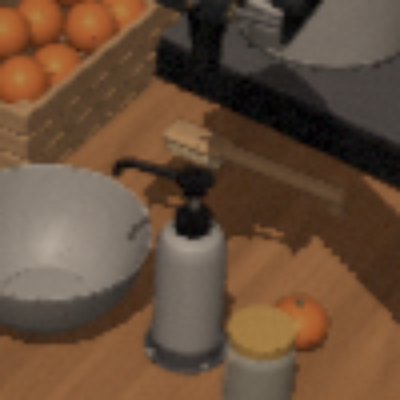

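The pump head is back up at crop (195,182), and the bowl has not moved. Now to the cap, stopping short so the wrist camera can see it.

```bash
python3 -m pendant '[{"dp":[0.4,0.06,0],"rotation":[0,0,0],"jaw":0.5},{"dp":[0.8,0.12,0],"rotation":[0,0,0.015],"jaw":1},{"dp":[1,0.15,0],"rotation":[0,0,0.033],"jaw":1}]'
python3 -m pendant '[{"dp":[0.4,0.1,0],"rotation":[0,0,0],"jaw":1},{"dp":[0.8,0.1,0],"rotation":[0,0,0],"jaw":1},{"dp":[1,0.1,0],"rotation":[0,0,0],"jaw":1}]'
python3 -m pendant '[{"dp":[0.3,0,0],"rotation":[0,0,0],"jaw":1},{"dp":[0.45,0,0],"rotation":[0,0,0],"jaw":1},{"dp":[0.45,0,0],"rotation":[0,0,0],"jaw":1},{"dp":[0.45,0,0],"rotation":[0,0,0],"jaw":1}]'
python3 - <<'E'
from h import *
go([.5315,.243,.26])
w=snap('wrist','w4');t=snap('top','t4')
cv2.imwrite('pics/c4.png',np.hstack([cv2.resize(w['image'],(480,300)),cv2.resize(t['image'][130:230,150:250],(300,300))])[:,:,::-1])
for n,c in [('w',w),('t',t)]:
    h,wd=c['z_map'].shape; u,v=np.meshgrid(np.arange(wd),np.arange(h))
    p=cv2.undistortPoints(np.stack([u,v],-1).reshape(-1,1,2).astype(float),c['mtx'],np.array(c['distortion'])).reshape(h,wd,2)
    z=c['z_map'][...,None]; W=np.concatenate([p*z,z],-1)@np.array(c['T'])[:3,:3].T+np.array(c['T'])[:3,3]
    m=(W[...,2]>.192)&(W[...,2]<.212)&(np.hypot(W[...,0]-.53,W[...,1]-.243)<.06)&(c['z_map']>0)
    nl,lab,st,ce=cv2.connectedComponentsWithStats(m.astype(np.uint8)); i=1+st[1:,4].argmax(); q=W[lab==i]
    print(n,st[i],ce[i].round(1),q.mean(0).round(4),cv2.minEnclosingCircle(q[:,:2].astype(np.float32)),np.median(q[:,2]))
E
```

```text
time: 5.4
ee_pos: [0.5019, -0.0873, 0.328]
eef_rot: [0.735, 0.678, -0.0, -0.001]
ft_force: [0.1, -1.0, 0.3]
width: 0.0229
grip_force: 0.0
time: 5.78
ee_pos: [0.5287, 0.061, 0.3276]
eef_rot: [0.734, 0.679, -0.001, -0.001]
ft_force: [-0.1, 0.3, -0.2]
width: 0.0525
grip_force: 0.0
time: 6.28
ee_pos: [0.535, 0.1223, 0.329]
eef_rot: [0.736, 0.677, -0.0, 0.0]
ft_force: [-0.6, -1.2, -0.3]
width: 0.0856
grip_force: 0.0
t 6.28 tcp [0.535  0.1223 0.329 ] q [-0.87  0.13  0.63  1.52 -0.08  1.52 -0.32] yaw 85.2 F [-0.6 -1.2 -0.3] tilt [-1.e-04 -6.e-04 -1.e+00]
dp [ 0.8   -0.09   0.459] rotz -0.0
w [ 265    0   78   76 4784] [303.2  35.2] [0.5357 0.244  0.1998] ((0.5354682803153992, 0.2452307492494583), 0.03031785972416401) 0.19985082895247708Traceback (most recent call last):
  File "<stdin>", line 10, in <module>
ValueError: attempt to get argmax of an empty sequence
```

View pics/c4.png

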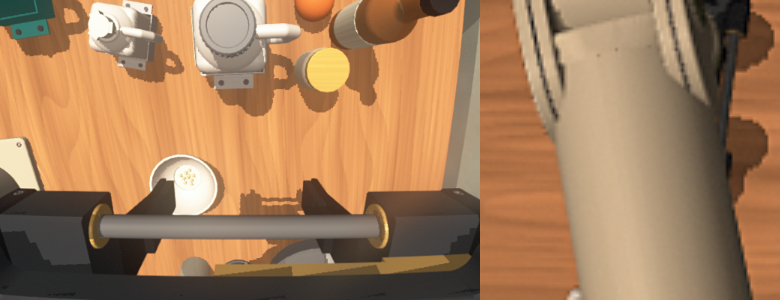

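The wrist view shows the jug cap at full-frame (303,35), centre (0.5355, 0.2445), height 0.1999, radius 30 mm, clear all round. The top view now shows only the arm over it. I take (0.534, 0.2445) and descend.

```bash
python3 -m pendant '[{"dp":[0.4,-0.04,0],"rotation":[0,0,0],"jaw":1},{"dp":[0.7,-0.07,0],"rotation":[0,0,0],"jaw":1},{"dp":[0.81,-0.073,0.3],"rotation":[0,0,0],"jaw":1},{"dp":[0.81,-0.073,0.6],"rotation":[0,0,0],"jaw":1},{"dp":[0.81,-0.073,0.65],"rotation":[0,0,0],"jaw":1},{"dp":[0.81,-0.073,0.65],"rotation":[0,0,0],"jaw":1}]'; python3 -c "
from h import *
go([.534,.2445,.172])"
```

```text
time: 7.12
ee_pos: [0.5344, 0.2455, 0.2328]
eef_rot: [0.736, 0.677, 0.0, 0.0]
ft_force: [0.5, -0.7, 0.1]
width: 0.0868
grip_force: 0.0
t 7.12 tcp [0.5344 0.2455 0.2328] q [-0.96  0.26  0.55  1.58 -0.14  1.34 -0.48] yaw 85.3 F [ 0.5 -0.7  0.1] tilt [ 8.e-04  5.e-04 -1.e+00]
dp [-0.007 -0.002  0.405] rotz -0.0
```

```bash
python3 -m pendant '[{"dp":[0,0,0.15],"rotation":[0,0,0],"jaw":1},{"dp":[0,0,0.3],"rotation":[0,0,0],"jaw":1},{"dp":[0,0,0.4],"rotation":[0,0,0],"jaw":1},{"dp":[0,0,0.4],"rotation":[0,0,0],"jaw":1}]'; python3 -m pendant '[{"dp":[0,0,0],"rotation":[0,0,0],"jaw":0.6},{"dp":[0,0,0],"rotation":[0,0,0],"jaw":0.5},{"dp":[0,0,0],"rotation":[0,0,0],"jaw":0.5},{"dp":[0,0,0],"rotation":[0,0,0],"jaw":0.5},{"dp":[0,0,0],"rotation":[0,0,0],"jaw":0.5}]' 40
```

```text
time: 7.62
ee_pos: [0.534, 0.2461, 0.1719]
eef_rot: [0.735, 0.678, 0.0, -0.0]
ft_force: [-0.2, 0.0, 0.3]
width: 0.0869
grip_force: 0.0
time: 8.25
ee_pos: [0.5341, 0.2463, 0.1719]
eef_rot: [0.735, 0.678, 0.0, 0.0]
ft_force: [0.5, 0.2, 2.2]
width: 0.0588
grip_force: 40.0
```

Gripped: width 58.8 mm at 40 N, with little side load. Pushing down.

```bash
python3 -m pendant '[{"dp":[0,0,0.02],"rotation":[0,0,0],"jaw":0.4},{"dp":[0,0,0.04],"rotation":[0,0,0],"jaw":0.4},{"dp":[0,0,0.047],"rotation":[0,0,0],"jaw":0.4},{"dp":[0,0,0.047],"rotation":[0,0,0],"jaw":0.4},{"dp":[0,0,0.047],"rotation":[0,0,0],"jaw":0.4}]' 50
```

```text
time: 8.88
ee_pos: [0.5342, 0.2464, 0.1657]
eef_rot: [0.735, 0.678, 0.001, -0.0]
ft_force: [-3.7, -0.9, 11.3]
width: 0.0587
grip_force: 50.0
```

It is 6.2 mm down at 11 N, as the spring should give, with no slip. Now the anticlockwise twist, which is negative about tool z.

```bash
python3 -m pendant '[{"dp":[0,0,0],"rotation":[0,0,-0.02],"jaw":0.4},{"dp":[0,0,0],"rotation":[0,0,-0.045],"jaw":0.4},{"dp":[0,0,0],"rotation":[0,0,-0.07],"jaw":0.4},{"dp":[0,0,0],"rotation":[0,0,-0.095],"jaw":0.4},{"dp":[0,0,0],"rotation":[0,0,-0.12],"jaw":0.4},{"dp":[0,0,0],"rotation":[0,0,-0.145],"jaw":0.4},{"dp":[0,0,0],"rotation":[0,0,-0.17],"jaw":0.4},{"dp":[0,0,0],"rotation":[0,0,-0.17],"jaw":0.4}]'; python3 -c "
from h import *
go([.534,.2445,.172]);print(r.read_state()['torque'])"
```

```text
time: 9.88
ee_pos: [0.5334, 0.2459, 0.1653]
eef_rot: [0.287, 0.958, -0.0, -0.0]
ft_force: [-5.4, -2.4, 11.2]
width: 0.0584
grip_force: 50.0
t 9.88 tcp [0.5334 0.2459 0.1653] q [-0.82  0.29  0.38  1.66 -0.12  1.21  0.57] yaw 146.7 F [-5.4 -2.4 11.2] tilt [-9.e-04  1.e-04 -1.e+00]
dp [-0.009 -0.006 -0.045] rotz -0.0
[-0.73113016  1.23572688  0.17053897]
```

Turned 1.07 rad with low torque. Gentle lift first, watching for a downward pull.

```bash
python3 -m pendant '[{"dp":[0,0,-0.03],"rotation":[0,0,0],"jaw":0.4},{"dp":[0,0,-0.06],"rotation":[0,0,0],"jaw":0.4},{"dp":[0,0,-0.08],"rotation":[0,0,0],"jaw":0.4},{"dp":[0,0,-0.08],"rotation":[0,0,0],"jaw":0.4}]'
```

```text
time: 10.38
ee_pos: [0.5334, 0.2459, 0.1762]
eef_rot: [0.288, 0.958, -0.0, -0.0]
ft_force: [-2.1, -2.8, -0.2]
width: 0.0585
grip_force: 50.0
```

The cap is free, with no pull. Lifting straight up by 60 mm.

```bash
python3 -m pendant '[{"dp":[0,0,-0.1],"rotation":[0,0,0],"jaw":0.4},{"dp":[0,0,-0.2],"rotation":[0,0,0],"jaw":0.4},{"dp":[0,0,-0.3],"rotation":[0,0,0],"jaw":0.4},{"dp":[0,0,-0.4],"rotation":[0,0,0],"jaw":0.4},{"dp":[0,0,-0.4],"rotation":[0,0,0],"jaw":0.4},{"dp":[0,0,-0.4],"rotation":[0,0,0],"jaw":0.4},{"dp":[0,0,-0.4],"rotation":[0,0,0],"jaw":0.4}]'; python3 - <<'E'
from h import *
go([.534,.2445,.236])
w=snap('side','s5');x=snap('wrist','w5')
cv2.imwrite('pics/c5.png',np.hstack([cv2.resize(w['image'][180:300,180:300],(400,400)),cv2.resize(x['image'][150:],(400,400))])[:,:,::-1])
E
```

```text
time: 11.25
ee_pos: [0.5335, 0.2461, 0.2358]
eef_rot: [0.288, 0.958, -0.0, -0.0]
ft_force: [-0.1, 0.2, -0.8]
width: 0.0584
grip_force: 50.0
t 11.25 tcp [0.5335 0.2461 0.2358] q [-0.83  0.25  0.39  1.56 -0.1   1.35  0.55] yaw 146.5 F [-0.1  0.2 -0.8] tilt [-1.e-03 -5.e-04 -1.e+00]
dp [-0.009 -0.007 -0.001] rotz -0.0
```

View pics/c5.png

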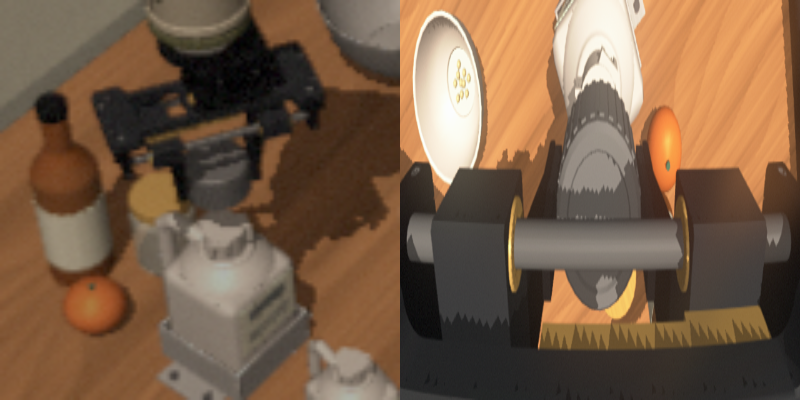

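The cap is held level at side-crop (220,175), above the open neck at (222,232). The jug, jar, mandarin and vinegar are in place. Handing in.

```bash
python3 -c "
from bench import r
print(r.close_job())"
```

```text
the job is handed in; nothing more can be done
None
```

The pump head was pressed fully down and sprang back up, and the cap was pushed, twisted about 1.07 rad and lifted off; I handed in at about 11 s with the gripper holding it level about 5 cm above the jug's mouth, and the hand-in returned no verdict.

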